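Chock the casting ring on the sloping board

ROBOT

A 7-joint arm with a two-finger parallel gripper is mounted at the origin on a cart in front of the work surface, level with it; the furniture and walls round the work are solid. World frame = base frame: x ahead of the robot, y to its left, z up, the work surface at z = 0. Lengths are in m, angles in degrees, forces in N, time in s.
With the tool pointing down it reaches from about 0.4 to 0.9 m from the base axis. Payload 5.5 kg.
Tool frame: the origin (TCP) lies midway between the tips of the shut fingers; the grasp point (between the pads) lies 19 mm behind it (arm.grip_depth is the distance from the TCP to the grasp point, in m); z points along the fingers, y is the line along which they close (so a half turn about z gives the same grasp; the last joint's range is limited). The gripper opens to 85 mm and grips with 20 to 120 N. Pads are 22 mm wide; open, the fingers measure 114 mm over their backs; the gripper's body (76 mm by 85 mm) begins 54 mm behind the grasp point. The pads swing forward as they close: fully open they stand 13 mm farther back than shut.
Start: joints at [79.137, 28.699, -24.465, 88.831, 12.651, 65.22, -12.049], TCP at [0.284, -0.584, 0.231] pointing down, gripper open.
Joint ranges: [-164.97, 164.97], [-17.58, 116.51], [-87.97, 89.64], [11.32, 138.91], [-80.73, 260.73], [10.89, 115.49], [-147.41, 147.41]. Speed limits (degrees/s): [147.25, 147.25, 180, 180, 180, 180, 180].

INTERFACE

Orientations are given as [roll, pitch, yaw] about the fixed x, y, z axes, in that order (R = Rz(yaw) Ry(pitch) Rx(roll)).
In Python, from rig import arm, capture, camera_params gives the robot as it stands.
- The arm moves only by the tool move_arm, never from a script. Its argument "commands" is a list of rows, each an object of numbers: "x", "y", "z": the shift along the tool's x, y, z in mm; "wx", "wy", "wz": the turn, a rotation vector about the tool's x, y, z in rad; "jaw": the closure, from 0 (fully open) to 1 (shut). A call has 1 to 12 rows; each row is the pose to reach, as a shift and turn from the pose commanded when the call began, along the tool's axes at that moment; what a row does not reach only later rows make up. A row lasts 1/12 s, in which the tool goes at most 41.7 mm and 7.16 degrees, less where a joint would pass 70% of its speed; a pose out of reach is approached as far as the arm can. A call with a gripper value outside its range is refused whole. The fingers move at their own pace and stop on an object; "grip_force" is the grip in N (left out, the last holds). Time passes only in rows, so rows that repeat a pose let the fingers close. It gives the time, the measured TCP pose, the force, the opening and the grip force at its end, in the units of the state.
- arm.observe(): the state, without advancing time (a new reading comes with each control period).
- capture(name): name is "side" or "top" or "wrist"; returns the picture (420x560x3 uint8, red, green, blue); there is no depth.
- camera_params(name): a dict with "intrinsics" (3x3 intrinsics, pixels), "world_to_cam" (4x4, takes a point from world to camera coordinates). Camera axes: x right, y down, z forward; pixel columns grow to the right and rows downward; lengths in m; the calibration is good to about 2 mm. A picture is of the moment at which its call begins: read the wrist's pose just before it. camera_params takes no time and is no camera call; for the wrist camera it gives the pose at the moment of the call.
- arm.hand_in(): hands the job in; it is judged then, once.
The state is a dict: "clock": time; "q": joint angles; "dq": joint speeds; "joint_torque": joint torques, N m; "position": TCP position; "tcp_rot": TCP orientation; "wrist_force": force on the tool from outside, world axes, zero at the start; "ft_torque": the same for the moment, N m; "finger_gap": finger opening in m; "grasp_force": force on a finger pad.
Only numpy, scipy, OpenCV 4.12 (cv2) and the standard library are available. Lean on these libraries where they do the work, as an engineer would, in place of code of your own. Each camera call takes 0.05 s, during which the arm holds its last target. There are 200 camera calls.

TASK

The steel casting ring lying on its side on the sloping wooden board can roll off. Set the yellow chock on the board on the ring's low side, thin toe towards the ring and centred on it, and push it in until it sits snug and square against the ring; leave both resting on the board, with the ring still at its groove.

Things in the scene. Friction and masses are not known exactly. Their poses are not given: they have to be found in the camera images.
- cooling_board: Wooden board fixed on the counter, 150 mm long (x) by 100 wide (y), its top sloping 4 degrees. Origin under its centre at counter height; z vertical, +x horizontally uphill (low side is -x). Top surface is 15 mm + 0.07 x above the counter (10 mm at the low edge, 20 at the high). A cross groove 10 mm wide, 4.5 deep, along y at x = +22 mm; the ring lies in it.
- chock: Loose yellow plastic wedge, three thin black ribs on top, 66 mm long (x), 40 wide (y), 32 high, 0.12 kg, on the counter. Origin: centre of underside; z up; +x to the thin toe (2 mm edge at x = +33). Flat top from x = -33 to -3, then a 40 degree ramp to the toe. Grip the parallel sides near x = -17. Touching the lying ring on the board, its origin is 44 mm from the ring's axis.
- ring_center (a point): Centre of the grey steel casting ring that lies on its side: 48 mm diameter, 50 long, 0.25 kg. Its z is the cylinder axis, along the board's y. Starts in the groove at x = +20 mm, 40 mm above the counter in the board's frame. The groove holds it loosely: a light knock (0.3 N) downhill and it rolls off. (A second, larger ring stands upright: not meant.)
- ring: The same lying steel casting ring as a body. Its origin is the centre of one end face, 25 mm from point ring_center along the cylinder axis.

How it is judged (in metres and radians):
At the end, for the whole second after the job is handed in: Chock upright on the board, toe to the ring's low side: ring axis 36 to 51 mm ahead of the chock's origin (44 = contact), ring centre within 15 mm of its centre line, square within 15 deg. Ring on the board within 15 mm of its groove seat and 30 mm of the board's centre line. Both at rest (x of ring_center in the frame of chock between 0.036 and 0.051 m and y of ring_center in the frame of chock between -0.015 and 0.015 m and z of ring_center in the frame of chock between 0.016 and 0.032 m and angle between the y axis of chock and the z axis of ring_center, either way round below 0.26 rad and angle between chock's own z axis and vertical below 0.2 rad and x of chock in the frame of cooling_board below 0 m and x of ring_center in the frame of cooling_board between 0.005 and 0.036 m and y of ring_center in the frame of cooling_board between -0.03 and 0.03 m and z of ring_center in the frame of cooling_board between 0.035 and 0.046 m and linear speed of each of chock, ring below 0.01 m/s); the robot touches nothing.
It also fails if it takes over 35 s, if anything falls off the work surface, if the arm or the gripper's body presses on something with over 40 N, if the wrist force passes 120 N, or if a joint passes its speed limit or range.

## Working session

There is one attempt and no reset: what is moved stays moved. The work goes in short steps, Python scripts to look and compute and a tool call to move; the robot and the scene stay as the last step left them, time stands still between calls to the robot, and variables do not carry over. Pictures are saved under pics/ and viewed, at most 10 in all, crops included, and the job is handed in when it is done.

Besides the shell and the picture viewer there is one more tool, called after "Request:" as a command line: name --argument value ..., lists and objects as JSON in quotes. move_arm: Moves the arm, as the interface text tells. Its arguments: {"type":"object","properties":{"commands":{"type":"array","items":{"type":"object","properties":{"x":{"type":"number"},"y":{"type":"number"},"z":{"type":"number"},"wx":{"type":"number"},"wy":{"type":"number"},"wz":{"type":"number"},"jaw":{"type":"number"}}}},"grip_force":{"type":"number"}},"required":["commands"]}

```bash
mkdir -p pics; ls
python3 - <<'E'
from rig import arm,capture,camera_params
import cv2,numpy as np
print(arm.observe())
ims=[]
for n in("top","side"):
    im=capture(n); np.save(f"pics/{n}0.npy",im); cv2.imwrite(f"pics/{n}0.png",im[...,::-1]); p=camera_params(n); print(n,p["intrinsics"].tolist(),np.round(p["world_to_cam"],3).tolist())
E
```

```text
pics
{'clock': 0.0, 'q': array([ 79.13558193,  28.75444263, -24.45252696,  88.8915538 ,
        12.65150839,  65.22016093, -12.04838749]), 'dq': array([-0.0862142 ,  0.09469954,  0.03080374, -0.00313443, -0.06448075,
        0.03508651, -0.03226157]), 'joint_torque': array([-5.80134165e-04, -5.69519556e+01, -5.81671223e+00, -2.80938488e+01,
        1.05592667e-02,  1.18820620e-02,  1.53953727e-05]), 'position': array([ 0.28402099, -0.5838889 ,  0.23025056]), 'tcp_rot': array([-1.79887410e+02, -2.97897763e-03,  2.59482695e+01]), 'wrist_force': array([-0.42801816, -0.77487561,  0.645017  ]), 'ft_torque': array([-0.0179329 ,  0.02493205, -0.01661572]), 'grasp_force': 0.0, 'finger_gap': 0.08497994668271272}
top [[388.6907797255573, 0.0, 278.3235204779785], [0.0, 388.6907797255573, 208.94253831702557], [0.0, 0.0, 1.0]] [[0.026, -1.0, -0.018, -0.251], [-0.989, -0.023, -0.149, 0.484], [0.148, 0.022, -0.989, 0.826], [0.0, 0.0, 0.0, 1.0]]
side [[482.17507690229473, 0.0, 275.64071011182733], [0.0, 482.17507690229473, 211.2639286648592], [0.0, 0.0, 1.0]] [[-1.0, -0.015, -0.001, 0.516], [-0.008, 0.588, -0.809, 0.212], [0.013, -0.809, -0.588, 0.682], [0.0, 0.0, 0.0, 1.0]]
```

View pics/top0.png

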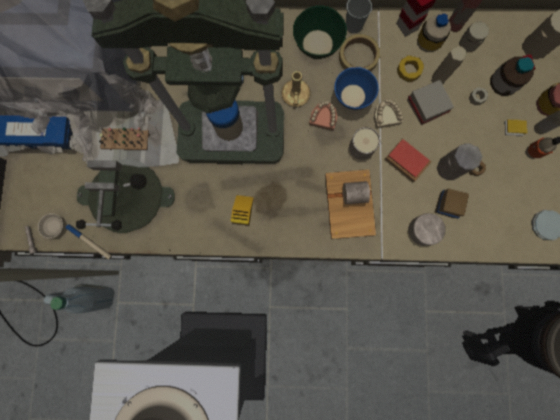

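View pics/side0.png

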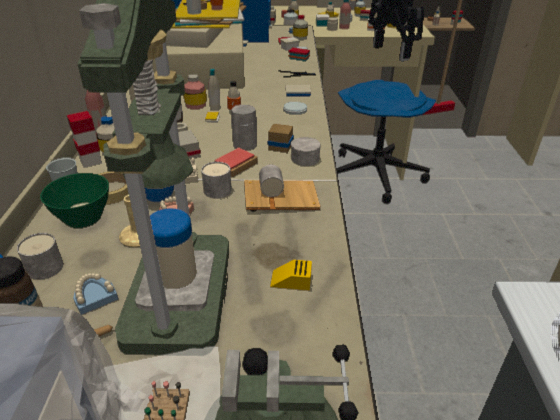

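Top view: lying ring at (357,193) on the board centred at (351,205), chock at (242,210). In the side view, the toe points up-counter (+x) and the ring is at (271,182). Now I'll measure them.

```bash
cat > h.py <<'E'
import numpy as np,cv2
from rig import arm,capture,camera_params
def ray(p,u,v):
    W=p["world_to_cam"];K=p["intrinsics"];R=W[:3,:3]
    return -R.T@W[:3,3], R.T@np.linalg.inv(K)@[u,v,1]
def onz(p,u,v,z):
    o,d=ray(p,u,v); return o+d*(z-o[2])/d[2]
def proj(p,X):
    W=p["world_to_cam"];c=W[:3,:3]@X+W[:3,3];q=p["intrinsics"]@c;return q[:2]/q[2]
def biggest(m):
    cs,_=cv2.findContours(m.astype(np.uint8),cv2.RETR_EXTERNAL,cv2.CHAIN_APPROX_NONE)
    return max(cs,key=cv2.contourArea)
E
python3 - <<'E'
from h import *
t=np.load("pics/top0.npy");s=np.load("pics/side0.npy")
pt,ps=camera_params("top"),camera_params("side")
a=cv2.resize(t[160:250,215:395],None,fx=4.4,fy=4.4,interpolation=cv2.INTER_CUBIC)[:290]
a1=cv2.resize(t[165:245,320:385],None,fx=6,fy=6,interpolation=cv2.INTER_CUBIC)
a2=cv2.resize(t[190:230,222:262],None,fx=6,fy=6,interpolation=cv2.INTER_CUBIC)
b1=cv2.resize(s[155:220,235:330],None,fx=4,fy=4,interpolation=cv2.INTER_CUBIC)
b2=cv2.resize(s[250:300,260:325],None,fx=4,fy=4,interpolation=cv2.INTER_CUBIC)
c=np.zeros((500,800,3),np.uint8)
c[:480,:390]=a1;c[:260,400:780]=b1;c[270:470,400:660]=b2
cv2.imwrite("pics/c0.png",c[...,::-1])
for n,im,p,zs,x0 in(("top",t,pt,(0.032,.018),(190,235,222,262)),("side",s,ps,(0,),(250,300,260,325))):
    hsv=cv2.cvtColor(im,cv2.COLOR_RGB2HSV)
    m=np.zeros(im.shape[:2],bool);r=x0
    m[r[0]:r[1],r[2]:r[3]]=((hsv[...,0]>18)&(hsv[...,0]<32)&(hsv[...,1]>180))[r[0]:r[1],r[2]:r[3]]
    m=cv2.morphologyEx(m.astype(np.uint8),cv2.MORPH_CLOSE,np.ones((5,5)))
    k=biggest(m);print(n,cv2.minAreaRect(k),cv2.boxPoints(cv2.minAreaRect(k)).round(1).tolist(),cv2.approxPolyDP(k,2,True)[:,0].tolist())
    for q in cv2.boxPoints(cv2.minAreaRect(k)):
        if n=="top":print(onz(p,*q,0.032).round(4),onz(p,*q,0).round(4))
hsv=cv2.cvtColor(t,cv2.COLOR_RGB2HSV);m=np.zeros(t.shape[:2],bool)
sub=hsv[165:245,320:385];m[165:245,320:385]=(sub[...,1]>125)&(sub[...,0]<20)
print("bg",hsv[200,310],"board",hsv[220,350],"ring",hsv[193,357])
m=cv2.morphologyEx(m.astype(np.uint8),cv2.MORPH_CLOSE,np.ones((3,3)))
k=biggest(m);bx=cv2.boxPoints(cv2.minAreaRect(k));print(cv2.minAreaRect(k));
for q in bx:print(q.round(1),onz(pt,*q,0.015).round(4))
E
```

```text
top ((241.43243408203125, 209.40542602539062), (17.426292419433594, 26.63263511657715), 9.462322235107422) [[230.60000610351562, 221.10000610351562], [235.0, 194.8000030517578], [252.1999969482422, 197.6999969482422], [247.8000030517578, 224.0]] [[237, 196], [232, 220], [247, 223], [252, 199]]
[ 0.4607 -0.134   0.032 ] [ 0.4644 -0.1293  0.    ]
[ 0.52   -0.1411  0.032 ] [ 0.5259 -0.1368  0.    ]
[ 0.5144 -0.1798  0.032 ] [ 0.5201 -0.1769  0.    ]
[ 0.4553 -0.1723  0.032 ] [ 0.4588 -0.1691  0.    ]
side ((290.7379455566406, 273.64483642578125), (39.44660568237305, 29.232011795043945), 4.763641834259033) [[269.8999938964844, 286.6000061035156], [272.29998779296875, 257.3999938964844], [311.6000061035156, 260.70001220703125], [309.20001220703125, 289.79998779296875]] [[274, 269], [271, 286], [309, 289], [310, 261], [291, 260]]
bg [ 20  67 111] board [ 16 137 145] ring [ 15  38 121]
((350.11065673828125, 203.7172088623047), (65.0046615600586, 43.728763580322266), 84.80557250976562)
[325.4 173.3] [ 0.5778 -0.3438  0.015 ]
[368.9 169.4] [ 0.5892 -0.4431  0.015 ]
[374.8 234.1] [ 0.4412 -0.4549  0.015 ]
[331.3 238.1] [ 0.43   -0.3581  0.015 ]
```

View pics/c0.png

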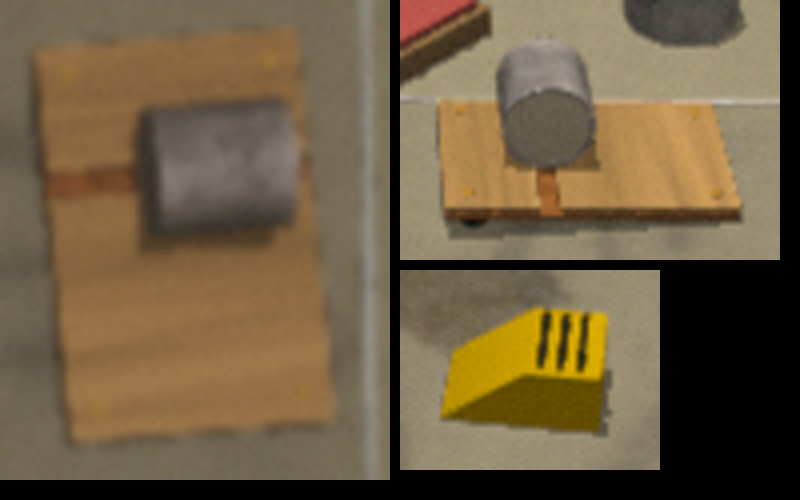

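Crop: board corners at (37,48), (297,28), (332,418) and (75,440), and the ring spans x 145–297, y 100–232. The chock's near bottom edge runs from (443,416) at the toe to (600,430) at the rear. I'll convert these to poses.

Run:
```python
from h import *
pt,ps=camera_params("top"),camera_params("side")
f=lambda c,k,o:((c[0]+.5)/k-.5+o[0],(c[1]+.5)/k-.5+o[1])
T=lambda c,z:onz(pt,*f(c,6,(320,165)),z)
S=lambda c,z:onz(ps,*f((c[0]-400,c[1]),4,(235,155)),z)
C=lambda c,z:onz(ps,*f((c[0]-400,c[1]-270),4,(260,250)),z)
hl,hr,lr,ll=T((37,48),.02),T((297,28),.02),T((332,418),.01),T((75,440),.01)
print("board",hl,hr,lr,ll,"lens",np.linalg.norm(hl-ll),np.linalg.norm(hr-lr),np.linalg.norm(hl-hr))
c=(hl+hr+lr+ll)/4; d=(hl+hr-lr-ll)[:2]; d/=np.linalg.norm(d); w=(hl+ll-hr-lr)[:2]
print("c",c,"yaw x",np.degrees(np.arctan2(d[1],d[0])),"from y",np.degrees(np.arctan2(-w[0],w[1])))
print("side board near corners hi/lo",S((445,214),.02),S((740,212),.01),"far",S((440,102),.02),S((712,105),.01))
r=T((221,166),.042);print("ring top",r)
# ring near-face centre from side + top
o,dd=ray(ps,*f((546-400,127),4,(235,155)));
p=o+dd*(.04-o[2])/dd[2];print("side face centre",p)
n=np.array([-d[1],d[0]]);
for q in (r[:2],p[:2]):print("in board",(q-c[:2])@d,(q-c[:2])@n)
a,b,t=C((443,416),0),C((600,430),0),C((605,313),.032)
print("chock toe+",a,"rear+",b,"rear top far",t,C((603,378),.032),np.linalg.norm(a-b))
u=(a-b)[:2];u/=np.linalg.norm(u);print("yaw",np.degrees(np.arctan2(u[1],u[0])),"centre",((a+b)/2)[:2]-20e-3*np.array([-u[1],u[0]]))
```

```text
board [ 0.57832914 -0.34413847  0.02      ] [ 0.5882229 -0.4423744  0.02     ] [ 0.44136479 -0.45624407  0.01      ] [ 0.43078074 -0.36049966  0.01      ] lens 0.148789183055482 0.14785017537614836 0.09873289661912098
c [ 0.50967439 -0.40081415  0.015     ] yaw x 5.862814726070692 from y 6.026190356289941
side board near corners hi/lo [ 0.57925822 -0.33548473  0.02      ] [ 0.43274735 -0.35307733  0.01      ] far [ 0.58861964 -0.43820622  0.02      ] [ 0.44209162 -0.45285805  0.01      ]
ring top [ 0.52995396 -0.40950007  0.042     ]
side face centre [ 0.53051901 -0.38373862  0.04      ]
in board 0.019286249850890034 -0.0107119889815936
in board 0.02247979514231664 0.014856995128189226
chock toe+ [ 0.52654866 -0.14121995  0.        ] rear+ [ 0.46156139 -0.13401051  0.        ] rear top far [ 0.45923136 -0.17032606  0.032     ] [ 0.46174973 -0.13132534  0.032     ] 0.06538594096436509
yaw -6.330287727102939 centre [ 0.49184983 -0.15749329]
```

Request:
move_arm --commands '[{"x":30,"y":-25,"z":5,"wz":0.05},{"x":60,"y":-50,"z":10,"wz":0.1},{"x":90,"y":-75,"z":15,"wz":0.15},{"x":120,"y":-100,"z":20,"wz":0.2},{"x":150,"y":-125,"z":25,"wz":0.25},{"x":180,"y":-150,"z":30,"wz":0.3},{"x":210,"y":-175,"z":40,"wz":0.35},{"x":240,"y":-200,"z":50,"wz":0.4},{"x":270,"y":-225,"z":60,"wz":0.45},{"x":300,"y":-250,"z":70,"wz":0.5},{"x":330,"y":-276,"z":80,"wz":0.563},{"x":359,"y":-301,"z":90,"wz":0.563}]'

```text
$.commands[0]: bad value
```

Run:
```python
from h import *
import cv2
s=arm.observe();print(s["clock"],s["position"],s["tcp_rot"])
p=camera_params("wrist");im=capture("wrist");np.save("pics/w1.npy",im);np.save("pics/w1W.npy",p["world_to_cam"])
cv2.imwrite("pics/w1.png",im[...,::-1]);print(p["intrinsics"].round(1).tolist())
x=np.array([np.cos(-.11),np.sin(-.11),0]);y=np.array([-x[1],x[0],0]);c=np.array([.492,-.1575,0])
for a,b,z in((-33,20,32),(-33,-20,32),(-3,20,32),(-3,-20,32),(33,20,0),(33,-20,0)):print(a,b,z,proj(p,c+x*a/1e3+y*b/1e3+[0,0,z/1e3]).round(0))
```

```text
0.1 [ 0.28403738 -0.58394698  0.23034616] [-1.79896591e+02 -3.49855821e-03  2.59448345e+01]
[[360.6, 0.0, 278.6], [0.0, 360.6, 212.0], [0.0, 0.0, 1.0]]
-33 20 32 [-217. -349.]
-33 -20 32 [-154. -303.]
-3 20 32 [-210. -407.]
-3 -20 32 [-144. -358.]
33 20 0 [-141. -412.]
33 -20 0 [ -83. -367.]
```

View pics/w1.png

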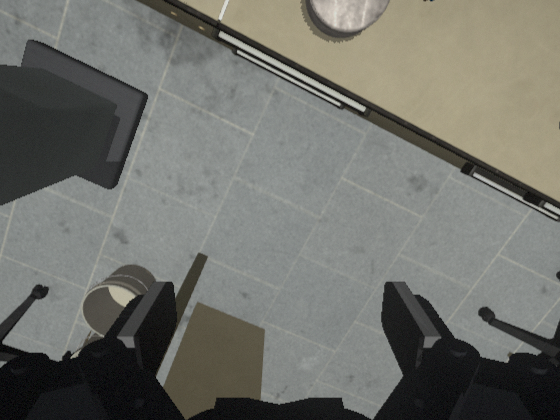

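The wrist view shows only floor and the counter edge, because the move was refused. I'll send every key in each row.

Request:
move_arm --commands '[{"x":30,"y":-25,"z":5,"wx":0,"wy":0,"wz":0.05,"jaw":0},{"x":60,"y":-50,"z":10,"wx":0,"wy":0,"wz":0.1,"jaw":0},{"x":90,"y":-75,"z":15,"wx":0,"wy":0,"wz":0.15,"jaw":0},{"x":120,"y":-100,"z":20,"wx":0,"wy":0,"wz":0.2,"jaw":0},{"x":150,"y":-125,"z":25,"wx":0,"wy":0,"wz":0.25,"jaw":0},{"x":180,"y":-150,"z":30,"wx":0,"wy":0,"wz":0.3,"jaw":0},{"x":210,"y":-175,"z":40,"wx":0,"wy":0,"wz":0.35,"jaw":0},{"x":240,"y":-200,"z":50,"wx":0,"wy":0,"wz":0.4,"jaw":0},{"x":270,"y":-225,"z":60,"wx":0,"wy":0,"wz":0.45,"jaw":0},{"x":300,"y":-250,"z":70,"wx":0,"wy":0,"wz":0.5,"jaw":0},{"x":330,"y":-276,"z":80,"wx":0,"wy":0,"wz":0.563,"jaw":0},{"x":359,"y":-301,"z":90,"wx":0,"wy":0,"wz":0.563,"jaw":0}]' --grip_force 40

```text
clock: 1.15
position: [0.4759, -0.1548, 0.1409]
tcp_rot: [180.0, -0.0, -6.5]
wrist_force: [0.7, -0.4, 1.0]
finger_gap: 0.0856
grasp_force: 0.0
```

Run:
```python
from h import *
s=arm.observe();print(s["clock"],s["position"],s["tcp_rot"])
p=camera_params("wrist");im=capture("wrist")
cv2.imwrite("pics/w2.png",im[...,::-1])
x=np.array([np.cos(-.11),np.sin(-.11),0]);y=np.array([-x[1],x[0],0]);c=np.array([.492,-.1575,0])
for a,b,z in((-33,20,32),(-33,-20,32),(-3,20,32),(-3,-20,32),(33,20,0),(33,-20,0)):
    q=proj(p,c+x*a/1e3+y*b/1e3+[0,0,z/1e3]);print(a,b,z,q.round(0))
```

```text
1.15 [ 0.47590167 -0.15481571  0.14094907] [ 1.79994272e+02 -1.53819826e-02 -6.50289827e+00]
-33 20 32 [254. 230.]
-33 -20 32 [308. 230.]
-3 20 32 [253. 191.]
-3 -20 32 [309. 191.]
33 20 0 [255. 135.]
33 -20 0 [307. 135.]
```

View pics/w2.png

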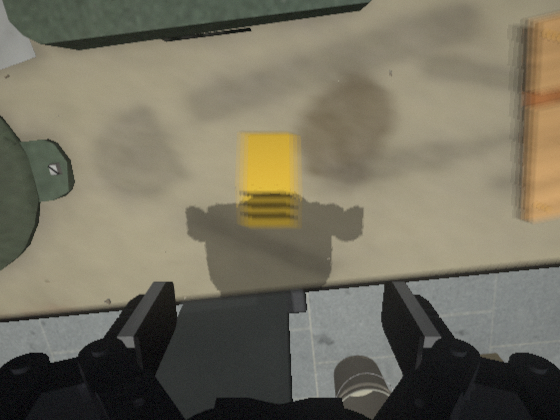

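The chock sits at columns 238–298, rear edge at row 228, but motion has blurred the picture. I'll repeat it at rest and measure by mask.

```bash
cat >> h.py <<'E'
def chock(im,p,z=.032):
    "rear two top corners and toe corners from yellow mask in the wrist view"
    hsv=cv2.cvtColor(im,cv2.COLOR_RGB2HSV)
    m=((hsv[...,0]>18)&(hsv[...,0]<34)&(hsv[...,1]>170)&(hsv[...,2]>60)).astype(np.uint8)
    m=cv2.morphologyEx(m,cv2.MORPH_CLOSE,np.ones((9,9)));k=biggest(m)
    return cv2.minAreaRect(k),cv2.boxPoints(cv2.minAreaRect(k))
E
python3 - <<'E'
from h import *
for i in range(3):
    s=arm.observe();p=camera_params("wrist");im=capture("wrist")
r,b=chock(im,p);print(s["clock"],s["position"],s["tcp_rot"],r)
b=b[np.argsort(b[:,1])]
toe=[onz(p,*q,0.001) for q in b[:2]];rear=[onz(p,*q,.032) for q in b[2:]]
print(b.tolist(),toe,rear);a=np.mean(toe,0);c=np.mean(rear,0);d=(a-c)[:2];print(np.degrees(np.arctan2(d[1],d[0])),(a+c)/2,np.linalg.norm(d))
E
```

```text
1.3 [ 0.47626591 -0.15227943  0.14066148] [-1.79884502e+02  5.70876962e-02 -5.84735440e+00] ((279.5, 181.5), (93.0, 53.0), 90.0)
[[253.0, 135.0], [306.0, 135.0], [306.0, 228.0], [253.0, 228.0]] [array([ 0.52764929, -0.13643801,  0.001     ]), array([ 0.52350486, -0.17702893,  0.001     ])] [array([ 0.45920777, -0.1698396 ,  0.032     ]), array([ 0.46319928, -0.13053418,  0.032     ])]
-5.806832508476436 [ 0.4933903  -0.15346018  0.0165    ] 0.06470558079041158
```

Aligned. I'll descend straight and grip.

Request:
move_arm --commands '[{"x":0,"y":0,"z":35,"wx":0,"wy":0,"wz":0,"jaw":0},{"x":0,"y":0,"z":70,"wx":0,"wy":0,"wz":0,"jaw":0},{"x":0,"y":0,"z":100,"wx":0,"wy":0,"wz":0,"jaw":0},{"x":0,"y":0,"z":120,"wx":0,"wy":0,"wz":0,"jaw":0},{"x":0,"y":0,"z":132,"wx":0,"wy":0,"wz":0,"jaw":0},{"x":0,"y":0,"z":138,"wx":0,"wy":0,"wz":0,"jaw":0},{"x":0,"y":0,"z":138,"wx":0,"wy":0,"wz":0,"jaw":0.3},{"x":0,"y":0,"z":138,"wx":0,"wy":0,"wz":0,"jaw":0.6},{"x":0,"y":0,"z":138,"wx":0,"wy":0,"wz":0,"jaw":0.7},{"x":0,"y":0,"z":138,"wx":0,"wy":0,"wz":0,"jaw":0.7},{"x":0,"y":0,"z":138,"wx":0,"wy":0,"wz":0,"jaw":0.7},{"x":0,"y":0,"z":138,"wx":0,"wy":0,"wz":0,"jaw":0.7}]' --grip_force 40

```text
clock: 2.35
position: [0.4768, -0.1571, 0.0049]
tcp_rot: [180.0, -0.2, -6.3]
wrist_force: [-1.6, 0.7, 5.5]
finger_gap: 0.0396
grasp_force: 40.0
```

Request:
move_arm --commands '[{"x":0,"y":0,"z":-20,"wx":0,"wy":0,"wz":0,"jaw":0.7},{"x":0,"y":0,"z":-50,"wx":0,"wy":0,"wz":0,"jaw":0.7},{"x":0,"y":20,"z":-80,"wx":0,"wy":0,"wz":0,"jaw":0.7},{"x":0,"y":50,"z":-100,"wx":0,"wy":0,"wz":-0.04,"jaw":0.7},{"x":2,"y":85,"z":-100,"wx":0,"wy":0.02,"wz":-0.08,"jaw":0.7},{"x":4,"y":120,"z":-100,"wx":0,"wy":0.03,"wz":-0.12,"jaw":0.7},{"x":6,"y":155,"z":-100,"wx":0,"wy":0.05,"wz":-0.16,"jaw":0.7},{"x":8,"y":190,"z":-100,"wx":0,"wy":0.06,"wz":-0.19,"jaw":0.7},{"x":8,"y":220,"z":-100,"wx":0,"wy":0.07,"wz":-0.215,"jaw":0.7},{"x":8,"y":245,"z":-100,"wx":0,"wy":0.07,"wz":-0.215,"jaw":0.7},{"x":8,"y":260,"z":-100,"wx":0,"wy":0.07,"wz":-0.215,"jaw":0.7},{"x":8,"y":260,"z":-100,"wx":0,"wy":0.07,"wz":-0.215,"jaw":0.7}]'

```text
clock: 3.35
position: [0.4531, -0.421, 0.1037]
tcp_rot: [179.4, -4.0, 5.7]
wrist_force: [-1.1, 0.1, -1.6]
finger_gap: 0.0393
grasp_force: 40.7
```

Run:
```python
from h import *
for i in range(4): s=arm.observe();p=camera_params("wrist");im=capture("wrist")
print(s["clock"],s["position"],s["tcp_rot"],s["wrist_force"],s["finger_gap"])
cv2.imwrite("pics/w3.png",im[...,::-1]);np.savez("pics/w3.npz",im=im,W=p["world_to_cam"],K=p["intrinsics"])
d=np.array([np.cos(.105),np.sin(.105),0]);n=np.array([-d[1],d[0],0])
r=np.array([.5305,-.409,.04])
print("ring ends",proj(p,r+n*.025+[0,0,.024]),proj(p,r-n*.025+[0,0,.024]))
```

```text
3.5 [ 0.45543205 -0.4141908   0.10336653] [179.64311761  -3.99345419   6.10480476] [-0.24612995  0.65814356 -1.84725619] 0.039264451477078105
ring ends [235.65478311 111.29552791] [335.58350308 111.43668032]
```

View pics/w3.png

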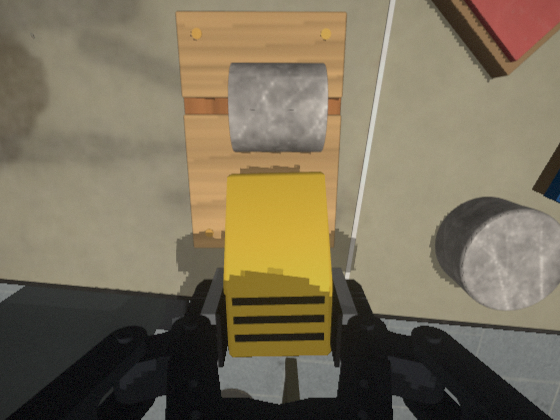

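The wrist view shows the chock held square, with the toe edge at row 174, columns 227–324. The ring is straight ahead at columns 229–327, rows 63–152. I'll compute the remaining distance.

Run:
```python
from h import *
a=np.load("pics/w3.npz");p={"world_to_cam":a["W"],"intrinsics":a["K"]}
t=np.array([.45543,-.41419,.10337]);y=np.radians(6.1);d=np.array([np.cos(y),np.sin(y),0]);n=np.array([-d[1],d[0],0])
def tang(v):
    o,r=ray(p,278,v);o=o-t;o2=np.array([o@d,o[2]+t[2]]);r2=np.array([r@d,r[2]]);r2/=np.linalg.norm(r2);return o2,r2
# axis on z=.040: signed dist 24mm from each ray
for v,s in((63,1),(152,-1)):
    o,r=tang(v);nn=np.array([-r[1],r[0]]); 
    # dist=(c-o).nn=±.024
    sol=[ (k*.024+o@nn-.04*nn[1])/nn[0] for k in(1,-1)];print(v,"axis ahead of TCP",np.round(sol,4))
for u in(229,327,278):
    X=onz(p,u,108,.060)-t;print("ring lat",X@n)
for z in(.095,.098,.101,.104):
    q=[onz(p,u,174,z)-t for u in(227,324)];print(z,"toe fwd",q[0]@d,q[1]@d,"lat",q[0]@n,q[1]@n)
q=[onz(p,u,355,.132)-t for u in(227,330)];print("rear fwd",q[0]@d,q[1]@d,"lat",q[0]@n,q[1]@n)
```

```text
63 axis ahead of TCP [0.1254 0.0769]
152 axis ahead of TCP [0.077  0.0289]
ring lat 0.025955680150275027
ring lat -0.024001159097716013
ring lat 0.0009977482196274097
0.095 toe fwd 0.048339470555653276 0.048290412251716375 lat 0.023375898729531865 -0.01887854177370817
0.098 toe fwd 0.04878595983985809 0.048737843452085115 lat 0.022963187773046217 -0.0184799702904165
0.101 toe fwd 0.049232449124063014 0.04918527465245398 lat 0.02255047681656061 -0.018081398807124793
0.104 toe fwd 0.04967893840826783 0.04963270585282274 lat 0.02213776586007502 -0.01768282732383307
rear fwd -0.01533477430186926 -0.015523239753515236 lat 0.0207776164051769 -0.018419169034183336
```

Request:
move_arm --commands '[{"x":-4,"y":0,"z":0,"wx":0,"wy":0,"wz":0,"jaw":0.7},{"x":-8,"y":0,"z":5,"wx":0,"wy":0,"wz":0,"jaw":0.7},{"x":-8,"y":0,"z":12,"wx":0,"wy":0,"wz":0,"jaw":0.7},{"x":-8,"y":0,"z":19,"wx":0,"wy":0,"wz":0,"jaw":0.7},{"x":-8,"y":0,"z":26,"wx":0,"wy":0,"wz":0,"jaw":0.7},{"x":-8,"y":0,"z":33,"wx":0,"wy":0,"wz":0,"jaw":0.7},{"x":-8,"y":0,"z":39,"wx":0,"wy":0,"wz":0,"jaw":0.7},{"x":-8,"y":0,"z":44,"wx":0,"wy":0,"wz":0,"jaw":0.7},{"x":-8,"y":0,"z":48,"wx":0,"wy":0,"wz":0,"jaw":0.7},{"x":-8,"y":0,"z":50,"wx":0,"wy":0,"wz":0,"jaw":0.7},{"x":-8,"y":0,"z":50,"wx":0,"wy":0,"wz":0,"jaw":0.7},{"x":-8,"y":0,"z":50,"wx":0,"wy":0,"wz":0,"jaw":0.7}]'

```text
clock: 4.55
position: [0.4506, -0.4169, 0.0529]
tcp_rot: [179.6, -4.0, 6.0]
wrist_force: [0.4, 0.3, -1.0]
finger_gap: 0.0393
grasp_force: 40.7
```

Run:
```python
from h import *
for i in range(4):
    s=arm.observe();p=camera_params("wrist");im=capture("wrist");print(s["position"].round(4),s["tcp_rot"].round(2))
cv2.imwrite("pics/w4.png",im[...,::-1]);np.savez("pics/w4.npz",im=im,W=p["world_to_cam"],K=p["intrinsics"],t=s["position"])
print(s["clock"],s["wrist_force"])
```

```text
[ 0.4506 -0.4169  0.0529] [179.57  -3.99   6.03]
[ 0.4507 -0.4171  0.0531] [179.55  -4.     6.03]
[ 0.4507 -0.4171  0.0533] [179.54  -4.01   6.02]
[ 0.4507 -0.4171  0.0533] [179.54  -4.01   6.03]
4.7 [ 0.49906513  0.26705397 -1.139102  ]
```

View pics/w4.png

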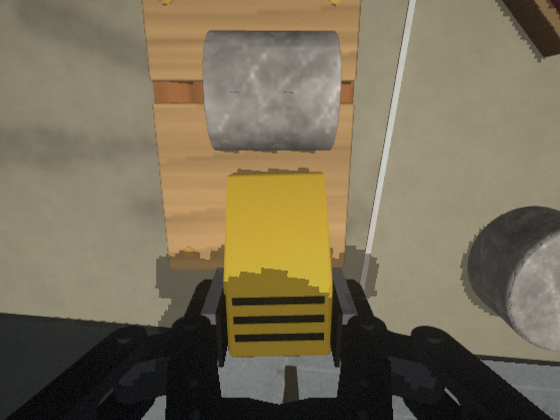

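Ring columns 204–340, rows 30–151; chock centred at column 275.

Run:
```python
from h import *
a=np.load("pics/w4.npz");p={"world_to_cam":a["W"],"intrinsics":a["K"]};t=a["t"]
y=np.radians(6);d=np.array([np.cos(y),np.sin(y),0]);n=np.array([-d[1],d[0],0])
for v in(30,151):
    o,r=ray(p,274,v);o=o-t;o=np.array([o@d,o[2]+t[2]]);r=np.array([r@d,r[2]]);r/=np.linalg.norm(r);nn=np.array([-r[1],r[0]])
    print(v,np.round([(k*.024+o@nn-.04*nn[1])/nn[0] for k in(1,-1)],4))
print("lat",[(onz(p,u,92,.062)-t)@n for u in(204,340)])
f=.0725;up=.04-t[2]
```

```text
30 [0.1312 0.0821]
151 [0.0819 0.0337]
lat [np.float64(0.028383037445444237), np.float64(-0.021525398519299733)]
```

Request:
move_arm --commands '[{"x":0,"y":-1,"z":6,"wx":0,"wy":0,"wz":0,"jaw":0.7},{"x":0,"y":-1.5,"z":14,"wx":0,"wy":0,"wz":0,"jaw":0.7},{"x":2,"y":-1.5,"z":22,"wx":0,"wy":0,"wz":0,"jaw":0.7},{"x":5,"y":-1.5,"z":28,"wx":0,"wy":0,"wz":0,"jaw":0.7},{"x":8,"y":-1.5,"z":32,"wx":0,"wy":0,"wz":0,"jaw":0.7},{"x":10,"y":-1.5,"z":34,"wx":0,"wy":0,"wz":0,"jaw":0.7},{"x":11,"y":-1.5,"z":35,"wx":0,"wy":0,"wz":0,"jaw":0.7},{"x":12,"y":-1.5,"z":36,"wx":0,"wy":0,"wz":0,"jaw":0.7},{"x":13,"y":-1.5,"z":36.5,"wx":0,"wy":0,"wz":0,"jaw":0.7},{"x":14,"y":-1.5,"z":37,"wx":0,"wy":0,"wz":0,"jaw":0.7},{"x":14,"y":-1.5,"z":37,"wx":0,"wy":0,"wz":0,"jaw":0.7},{"x":14,"y":-1.5,"z":37,"wx":0,"wy":0,"wz":0,"jaw":0.7}]'

```text
clock: 5.75
position: [0.4669, -0.4141, 0.0172]
tcp_rot: [179.6, -4.0, 6.0]
wrist_force: [-0.4, 0.3, -0.7]
finger_gap: 0.0394
grasp_force: 40.7
```

Request:
move_arm --commands '[{"x":0,"y":0,"z":0.5,"wx":0,"wy":0,"wz":0,"jaw":0.7},{"x":0,"y":0,"z":1,"wx":0,"wy":0,"wz":0,"jaw":0.7},{"x":0,"y":0,"z":1,"wx":0,"wy":0,"wz":0,"jaw":0.7},{"x":0,"y":0,"z":1,"wx":0,"wy":0,"wz":0,"jaw":0.7}]'

```text
clock: 6.08
position: [0.4668, -0.4141, 0.0169]
tcp_rot: [179.5, -4.0, 6.0]
wrist_force: [-1.7, 1.8, 6.0]
finger_gap: 0.0394
grasp_force: 41.7
```

Request:
move_arm --commands '[{"x":0.5,"y":0,"z":0.6,"wx":0,"wy":0,"wz":0,"jaw":0.7},{"x":1,"y":0,"z":0.6,"wx":0,"wy":0,"wz":0,"jaw":0.7},{"x":1.5,"y":0,"z":0.6,"wx":0,"wy":0,"wz":0,"jaw":0.7},{"x":2,"y":0,"z":0.6,"wx":0,"wy":0,"wz":0,"jaw":0.7},{"x":2.5,"y":0,"z":0.6,"wx":0,"wy":0,"wz":0,"jaw":0.7},{"x":3,"y":0,"z":0.6,"wx":0,"wy":0,"wz":0,"jaw":0.7},{"x":3.5,"y":0,"z":0.6,"wx":0,"wy":0,"wz":0,"jaw":0.7},{"x":4,"y":0,"z":0.6,"wx":0,"wy":0,"wz":0,"jaw":0.7},{"x":4.5,"y":0,"z":0.6,"wx":0,"wy":0,"wz":0,"jaw":0.7},{"x":5,"y":0,"z":0.6,"wx":0,"wy":0,"wz":0,"jaw":0.7},{"x":5,"y":0,"z":0.6,"wx":0,"wy":0,"wz":0,"jaw":0.7}]'

```text
clock: 7.0
position: [0.47, -0.4149, 0.0171]
tcp_rot: [179.5, -3.8, 5.9]
wrist_force: [-8.1, -0.1, 11.9]
finger_gap: 0.0395
grasp_force: 42.6
```

Run:
```python
from h import *
for i in range(2):
    s=arm.observe();p=camera_params("wrist");im=capture("wrist")
print(s["clock"],s["position"].round(4),s["wrist_force"].round(2))
si=capture("side");c=np.zeros((420,800,3),np.uint8);c[:,:400]=im[:,100:500];c[:320,400:]=cv2.resize(si[150:230,235:335],None,fx=4,fy=4)
cv2.imwrite("pics/w5.png",c[...,::-1]);np.savez("pics/w5.npz",im=im,W=p["world_to_cam"],K=p["intrinsics"],t=s["position"])
```

```text
7.05 [ 0.47   -0.4149  0.0171] [-7.35  0.59 11.59]
```

View pics/w5.png

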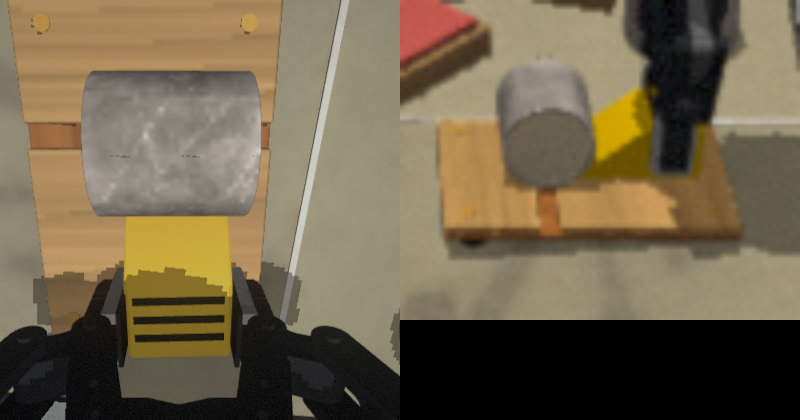

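The ring (crop columns 82–262, rows 71–215) still sits at the groove, with the chock centred and apparently reaching it. I'll check the distance.

Run:
```python
from h import *
a=np.load("pics/w5.npz");p={"world_to_cam":a["W"],"intrinsics":a["K"]};t=a["t"]
y=np.radians(6);d=np.array([np.cos(y),np.sin(y),0])
for v in(71,215):
    o,r=ray(p,272,v);o=o-t;o=np.array([o@d,o[2]+t[2]]);r=np.array([r@d,r[2]]);r/=np.linalg.norm(r);nn=np.array([-r[1],r[0]])
    print(v,np.round([(k*.024+o@nn-.04*nn[1])/nn[0] for k in(1,-1)],4))
t4=np.load("pics/w4.npz")["t"];print("TCP fwd since w4",(t-t4)@d)
```

```text
71 [0.1108 0.0625]
215 [0.0631 0.0134]
TCP fwd since w4 0.019427507845526232
```

Request:
move_arm --commands '[{"x":0,"y":0,"z":-0.5,"wx":0,"wy":0,"wz":0,"jaw":0.7},{"x":0,"y":0,"z":-0.8,"wx":0,"wy":0,"wz":0,"jaw":0.7},{"x":0.3,"y":0,"z":-0.8,"wx":0,"wy":0,"wz":0,"jaw":0.7},{"x":0.6,"y":0,"z":-0.8,"wx":0,"wy":0,"wz":0,"jaw":0.7},{"x":0.9,"y":0,"z":-0.8,"wx":0,"wy":0,"wz":0,"jaw":0.7},{"x":1.2,"y":0,"z":-0.8,"wx":0,"wy":0,"wz":0,"jaw":0.7},{"x":1.5,"y":0,"z":-0.8,"wx":0,"wy":0,"wz":0,"jaw":0.7},{"x":1.5,"y":0,"z":-0.8,"wx":0,"wy":0,"wz":0,"jaw":0.7},{"x":1.5,"y":0,"z":-0.8,"wx":0,"wy":0,"wz":0,"jaw":0.7}]'

```text
clock: 7.9
position: [0.472, -0.4146, 0.0173]
tcp_rot: [179.5, -3.9, 6.0]
wrist_force: [-6.1, -1.0, 8.3]
finger_gap: 0.0396
grasp_force: 42.1
```

Request:
move_arm --commands '[{"x":0,"y":0,"z":-0.5,"wx":0,"wy":0,"wz":0,"jaw":0.7},{"x":0.3,"y":0,"z":-0.5,"wx":0,"wy":0,"wz":0,"jaw":0.7},{"x":0.6,"y":0,"z":-0.5,"wx":0,"wy":0,"wz":0,"jaw":0.7},{"x":0.9,"y":0,"z":-0.5,"wx":0,"wy":0,"wz":0,"jaw":0.7},{"x":1.2,"y":0,"z":-0.5,"wx":0,"wy":0,"wz":0,"jaw":0.7},{"x":1.5,"y":0,"z":-0.5,"wx":0,"wy":0,"wz":0,"jaw":0.7},{"x":1.5,"y":0,"z":-0.5,"wx":0,"wy":0,"wz":0,"jaw":0.7},{"x":1.5,"y":0,"z":-0.5,"wx":0,"wy":0,"wz":0,"jaw":0.7}]'

```text
clock: 8.57
position: [0.4735, -0.4141, 0.0174]
tcp_rot: [179.5, -3.9, 6.0]
wrist_force: [-4.9, -1.8, 6.8]
finger_gap: 0.0395
grasp_force: 41.8
```

```bash
cat > m.py <<'E'
from h import *
s=arm.observe();p=camera_params("wrist");im=capture("wrist");t=s["position"]
hsv=cv2.cvtColor(im,cv2.COLOR_RGB2HSV)
col=im[:,272].astype(int);sat=np.median(hsv[:,262:283,1],axis=1)
g=np.flatnonzero(sat[:300]<70);print(g.min() if len(g) else None,g.max())
runs=np.split(g,np.flatnonzero(np.diff(g)>2)+1);run=max(runs,key=len);e=(run[0],run[-1]);print(e)
y=np.radians(6);d=np.array([np.cos(y),np.sin(y),0]);R=[]
for v in e:
    o,r=ray(p,272,v);o=o-t;o=np.array([o@d,o[2]+t[2]]);r=np.array([r@d,r[2]]);r/=np.linalg.norm(r);nn=np.array([-r[1],r[0]])
    R.append([(k*.024+o@nn-.04*nn[1])/nn[0] for k in(1,-1)])
f=(R[0][1]+R[1][0])/2;print(R,"tool-x axis",f*.9976+(.04-t[2])*.0698,"ring along d",t@d+f,s["wrist_force"],s["clock"])
E
python3 m.py
```

```text
80 222
(np.int64(80), np.int64(222))
[[np.float64(0.10803904360432474), np.float64(0.059817214408499755)], [np.float64(0.060558179994153194), np.float64(0.010575538103622604)]] tool-x axis 0.06162220416568255 ring along d 0.4878356777989593 [-4.88045664 -1.79008969  6.81167656] 8.5667
```

Request:
move_arm --commands '[{"x":0,"y":0,"z":-0.4,"wx":0,"wy":0,"wz":0,"jaw":0.7},{"x":0.3,"y":0,"z":-0.4,"wx":0,"wy":0,"wz":0,"jaw":0.7},{"x":0.6,"y":0,"z":-0.4,"wx":0,"wy":0,"wz":0,"jaw":0.7},{"x":0.9,"y":0,"z":-0.4,"wx":0,"wy":0,"wz":0,"jaw":0.7},{"x":1.2,"y":0,"z":-0.4,"wx":0,"wy":0,"wz":0,"jaw":0.7},{"x":1.5,"y":0,"z":-0.4,"wx":0,"wy":0,"wz":0,"jaw":0.7},{"x":1.5,"y":0,"z":-0.4,"wx":0,"wy":0,"wz":0,"jaw":0.7},{"x":1.5,"y":0,"z":-0.4,"wx":0,"wy":0,"wz":0,"jaw":0.7}]'

```text
clock: 9.28
position: [0.4766, -0.4127, 0.0176]
tcp_rot: [179.6, -4.0, 6.0]
wrist_force: [-3.0, -0.9, 0.9]
finger_gap: 0.0393
grasp_force: 41.1
```

```bash
python3 m.py
```

```text
0 223
(np.int64(81), np.int64(223))
[[np.float64(0.10774655193825972), np.float64(0.05952505161710444)], [np.float64(0.060059147076712845), np.float64(0.010070720512232283)]] tool-x axis 0.06121064664238556 ring along d 0.490639952379258 [-2.95499133 -0.93815417  0.878995  ] 9.2833
```

In contact: the ring now moves with the chock. I'll ease down and release.

Request:
move_arm --commands '[{"x":-0.3,"y":0,"z":0.4,"wx":0,"wy":0,"wz":0,"jaw":0.7},{"x":-0.3,"y":0,"z":0.4,"wx":0,"wy":0,"wz":0,"jaw":0.7},{"x":-0.3,"y":0,"z":0.4,"wx":0,"wy":0,"wz":0,"jaw":0.5},{"x":-0.3,"y":0,"z":0.4,"wx":0,"wy":0,"wz":0,"jaw":0.42},{"x":-0.3,"y":0,"z":0.4,"wx":0,"wy":0,"wz":0,"jaw":0.36},{"x":-0.3,"y":0,"z":0.4,"wx":0,"wy":0,"wz":0,"jaw":0.3},{"x":-0.3,"y":0,"z":0.4,"wx":0,"wy":0,"wz":0,"jaw":0.25},{"x":-0.3,"y":0,"z":0.4,"wx":0,"wy":0,"wz":0,"jaw":0.2},{"x":-0.3,"y":0,"z":0.4,"wx":0,"wy":0,"wz":0,"jaw":0.2},{"x":-0.3,"y":0,"z":0.4,"wx":0,"wy":0,"wz":0,"jaw":0.2}]'

```text
clock: 10.17
position: [0.4759, -0.413, 0.0173]
tcp_rot: [179.6, -4.0, 6.0]
wrist_force: [-0.0, 0.9, 0.2]
finger_gap: 0.0686
grasp_force: 0.0
```

```bash
python3 m.py
```

```text
0 222
(np.int64(80), np.int64(222))
[[np.float64(0.1079893120709862), np.float64(0.05975884511154908)], [np.float64(0.06050706512442686), np.float64(0.010551024507293366)]] tool-x axis 0.061576327991538615 ring along d 0.4902940403657604 [-0.03352379  0.88115073  0.22495362] 10.1667
```

Released and both stayed put. I'll retreat along the tool axis, slightly backward, then check.

Request:
move_arm --commands '[{"x":0,"y":0,"z":-5,"wx":0,"wy":0,"wz":0,"jaw":0.2},{"x":-1,"y":0,"z":-15,"wx":0,"wy":0,"wz":0,"jaw":0.2},{"x":-2,"y":0,"z":-30,"wx":0,"wy":0,"wz":0,"jaw":0.2},{"x":-5,"y":0,"z":-50,"wx":0,"wy":0,"wz":0,"jaw":0.2},{"x":-5,"y":0,"z":-75,"wx":0,"wy":0,"wz":0,"jaw":0.2},{"x":-5,"y":0,"z":-100,"wx":0,"wy":0,"wz":0,"jaw":0.2},{"x":-5,"y":0,"z":-120,"wx":0,"wy":0,"wz":0,"jaw":0.2},{"x":-5,"y":0,"z":-130,"wx":0,"wy":0,"wz":0,"jaw":0.2},{"x":-5,"y":0,"z":-130,"wx":0,"wy":0,"wz":0,"jaw":0.2},{"x":-5,"y":0,"z":-130,"wx":0,"wy":0,"wz":0,"jaw":0.2},{"x":-5,"y":0,"z":-130,"wx":0,"wy":0,"wz":0,"jaw":0.2}]'

```text
clock: 11.13
position: [0.4611, -0.4131, 0.1457]
tcp_rot: [179.6, -3.9, 6.0]
wrist_force: [0.7, -0.7, 0.4]
finger_gap: 0.0682
grasp_force: 0.0
```

Run:
```python
from h import *
s=arm.observe();im=capture("wrist");si=capture("side");print(s["clock"],s["position"])
c=np.zeros((420,800,3),np.uint8);c[:,:400]=im[:,80:480];c[:320,400:]=cv2.resize(si[150:230,235:335],None,fx=4,fy=4)
cv2.imwrite("pics/w6.png",c[...,::-1])
```

```text
11.1333 [ 0.46106458 -0.41308318  0.14567674]
```

View pics/w6.png

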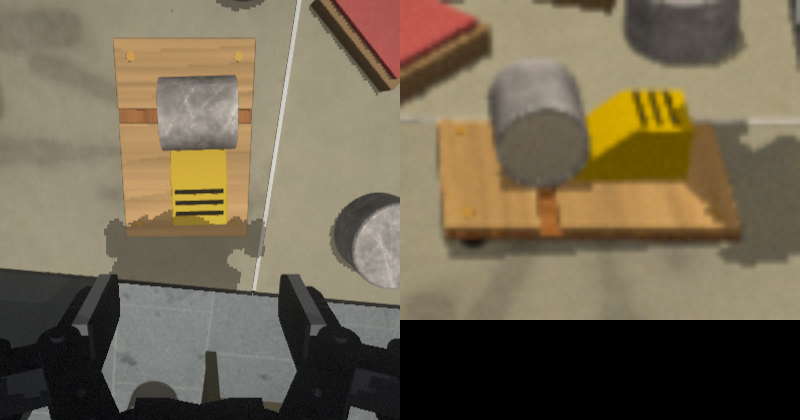

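The chock sits flat on the board (crop columns 172–228, rows 150–225). It is snug, centred and square against the ring (columns 158–238, rows 76–150), which is still at its groove. Nothing touches the robot, so I'm handing in.

```bash
python3 -c "
from rig import arm;print(arm.hand_in())"
```

```text
the job is handed in; nothing more can be done
None
```

I set the chock on the board snug, square and centred against the ring's low side, with the ring still at its groove, and handed the job in at about 11 s; no verdict was returned.

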